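# Take the contact probe off its stand and hold it on the round test coupon

### The arm

A 6-joint arm with a two-finger parallel gripper is mounted at the origin on a cart in front of the work surface, level with it; the furniture and walls round the work are solid. World frame = base frame: x ahead of the robot, y to its left, z up, the work surface at z = 0. Lengths are in m, angles in rad, forces in N, time in s.
With the tool pointing down it reaches from about 0.4 to 0.925 m from the base axis. Payload 3.4 kg.
Tool frame: the origin (TCP) lies between the finger pads, 19 mm behind the fingertips; this is the grasp point; z points along the fingers, y is the line along which they close (so a half turn about z gives the same grasp; the last joint's range is limited). The gripper opens to 85 mm and grips with 20 to 120 N. Pads are 22 mm wide; open, the fingers measure 114 mm over their backs; the gripper's body (76 mm by 85 mm) begins 54 mm behind the grasp point. The pads swing forward as they close: fully open they stand 13 mm farther back than shut.
Start: joints at [1.137, 0.307, 1.506, -0, 1.328, -0.073], TCP at [0.203, 0.538, 0.25] pointing down, gripper open.
Joint ranges: [-3.12, 3.12], [-1.05, 2.28], [0.14, 2.33], [-1.42, 4.57], [0.1, 2.73], [-2.68, 2.68]. Speed limits (rad/s): [2.57, 2.57, 3.14, 3.14, 3.14, 3.14].

### API

Orientations are given as a rotation vector (axis times angle).
In Python, from bench import observe, grab_frame, hand_in, nets gives the robot as it stands. The module is installed in compiled form; this text tells all that it offers.
- The arm moves only by the shell command python3 -m crank 'ROWS' [FORCE]. ROWS is JSON, a list of rows, each a list of 3 entries, a list of its own where there are three numbers: the turn, a rotation vector about the tool's x, y, z in rad, then the shift along the tool's x, y, z in m, then the opening, from 0 (shut) to 1 (fully open). A call has 1 to 5 rows; each row shifts and turns the commanded pose from where the row before left it, along the tool's axes as they then stand; what a row does not reach is not made up. A row lasts 1/8 s, in which the tool goes at most 62.5 mm and 10.7 degrees, less where a joint would pass 70% of its speed; a pose out of reach is approached as far as the arm can. A call is refused whole if a number of a shift passes 0.0625 or a number of a turn 0.188, either way. A call with a gripper value outside its range is refused whole. The fingers move at their own pace and stop on an object; FORCE is the grip in N (left out, the last holds). Time passes only in rows, so rows that do not move let the fingers close. It gives the time, the measured TCP pose, the force, the opening and the grip force at its end, in the units of the state.
- observe(): the state, without advancing time (a new reading comes with each control period).
- grab_frame(name): name is "scene" or "top" or "wrist"; returns a dict with "pixels" (400x640x3 uint8, red, green, blue), "range_z" (400x640 float32, m along the optical axis (not along the pixel's ray), 0 where there is no reading), "vertical_fov" (degrees; the focal length in pixels is half the picture's height over the tangent of half this angle, whatever the lens; pixels are square), "cx", "cy" (the principal point, pixels), "k1" (the pictures are not rectified: a ray, as slopes to the right and down, at radius r is drawn at 1 + k1 r^2 times it, then the intrinsics apply), "view" (4x4, takes a point from world to camera coordinates). Camera axes: x right, y down, z forward; pixel columns grow to the right and rows downward; lengths in m; the calibration is good to about 2 mm. A picture is of the moment at which its call begins.
- hand_in(): hands the job in; it is judged then, once.
Trained networks look in a picture, given as the dict that the camera call returned (one of the last four; its "shot" number tells which), for a name from the list of things; names that differ only in an ending like _2 or _b are one class to them, and where a whole thing is asked for, a point or a joint stands for the part that bears it (a point fixed in the world has none). Each returns a list of dicts, best first, with "score" (0 to 1); they miss things now and then, are a little off and sometimes report something else, mostly with a low value. They report only what shows in the picture. A call takes as long as a camera call. They do not tell look-alikes from the thing itself.
- nets.look_for(picture, thing): "extent" ([centre column, centre row, width, height] as shares, 0 to 1, of the picture: columns of its width, rows of its height, round what is visible of it).
- nets.regions_of(picture, thing): "pixels" (400x640 bool, what is visible of it) and "extent" ([centre column, centre row, width, height] as shares, 0 to 1, of the picture: columns of its width, rows of its height, round what is visible of it).
The state is a dict: "t": time; "qpos": joint angles; "joint_vel": joint speeds; "joint_torque": joint torques, N m; "eef_pos": TCP position; "orientation": TCP orientation; "force": force on the tool from outside, world axes, zero at the start; "torque": the same for the moment, N m; "gripper_width": opening from 0.0 (shut) to 1.0 (fully open); "finger_force": force on a finger pad.
Only numpy, scipy, OpenCV 4.12 (cv2) and the standard library are available. Lean on these libraries where they do the work, as an engineer would, in place of code of your own. Each camera call takes 0.05 s, during which the arm holds its last target. There are 200 camera calls.

### The job

Lift the contact probe up and off the forked stand where it hangs by its collar, then hold its spring tip inside the ring marked on the round metal coupon, with the probe square to the coupon's sloping face, pressed lightly so that the tip is pushed about half-way into the barrel and never bottoms out. Finish holding it there, still and in the gripper; keep the probe off the square coupon and leave the beaker, jar and petri dish where they are.

Things in the scene. Friction and masses are not known exactly. Their poses are not given: they have to be found in the camera images.
- probe: Contact probe, 0.12 kg. Origin: on its axis at the collar's underside; z along it from tip to handle. Grey collar 38 mm across, z = 0 to 5 mm. White square handle 24 x 24 mm (flats face x and y), z = 5 to 63 mm: grip two flats from above, TCP at about z = 36 mm. Steel barrel 16 mm across down to z = -60, 12 mm nose to -70, then the sprung 6 mm ball-ended pin to z = -88 mm.
- probe_tip (a point): The very end of the sprung tip, on the probe's axis, 88 mm below the collar's underside while the tip is out.
- plunger (a joint): Stroke of the sprung tip into the barrel: 0 = fully out, 14 mm (0.014 m) = bottomed. Spring: about 1.5 N to start it, rising by 0.3 N per mm, so about 3.6 N at half stroke (7 mm).
- stand: Fixed stand. Origin: worktop level, below the fork's middle. Base 110 x 90 x 12 mm (x = -35 to 75); post at x = 55 mm, no higher than the fork. Fork open to the stand's -x side: two 12 mm wide prongs along x, 21 mm slot between; the collar lies on them. Their ends (x = -18 to -24 mm) turn up 8 mm, so lift the collar over them.
- stand_fork (a point): Middle of the fork at its upper face, where the probe's collar sits: 130 mm above the worktop. Nothing of the stand is more than 8 mm higher.
- round_coupon: Round steel coupon, a rigid disc 58 mm across, 5 mm thick, fixed on a holder (foot 88 x 80 mm). Origin: middle of its upper face, 45 mm above the worktop; z: the face's outward normal, 25 degrees from vertical, leaning to the coupon's -x side (roughly to the robot); y is level. Marked spot: thin black ring, 23 mm across, round the origin. Clips at its high and low edges stand 1 mm proud.
- square_coupon: The other coupon, a square of 56 x 56 mm on an identical holder with an identical ring; axes as for the round one. Not to be touched with the probe.
- microscope: Large fixed microscope, over 0.6 m tall, a bystander, always in this place to the right of the work: it takes up about y = -0.36 to +0.04 m from x = 0.42 m backwards (eyepieces overhang to about x = 0.40). The gripper must go round its near side (TCP within about 0.35 m of the base axis) to reach the work on the left. Origin at the centre of its underside.
- beaker_1: Small clear beaker, 46 mm in diameter, 60 mm high, a bystander. Origin at the centre of its underside.
- swab_jar: White jar with a lid, 56 mm in diameter, 92 mm high, a bystander. Origin at the centre of its underside.
- petri_3: Petri dish, 60 mm in diameter, 15 mm high, a bystander. Origin at the centre of its underside.
Not all that is in view belongs to the job. What is shaped like the probe but orange or turquoise is not meant.

How it is judged:
By the outcome, as a careful person would: the job done as asked, in the order asked, and still so for the second after the job is handed in, while the arm keeps its last pose, push and grip.
It also fails if it takes over 51 s, if anything falls off the work surface, if the arm or the gripper's body presses on something with over 40 N, if the wrist force passes 120 N, or if a joint passes its speed limit or range.

## Working session

There is one attempt and no reset: what is moved stays moved. The work goes in short steps, Python scripts to look and compute and a shell command to move; the robot and the scene stay as the last step left them, time stands still between calls to the robot, and variables do not carry over. Pictures are saved under pics/ and viewed, at most 10 in all, crops included, and the job is handed in when it is done.

```bash
mkdir -p pics; cat > h.py <<'E'
import numpy as np, cv2
from bench import observe, grab_frame, hand_in, nets
from scipy.spatial.transform import Rotation as R
def K(p):
    f=200/np.tan(np.radians(p['vertical_fov'])/2); return f
def pts(p,mask):
    """world points of masked pixels"""
    v,u=np.nonzero(mask&(p['range_z']>0)); return px(p,u,v,p['range_z'][v,u])
def px(p,u,v,z):
    f=K(p); xd=(np.asarray(u,float)-p['cx'])/f; yd=(np.asarray(v,float)-p['cy'])/f
    x,y=xd.copy(),yd.copy()
    for _ in range(15):
        s=1+p['k1']*(x*x+y*y); x=xd/s; y=yd/s
    c=np.stack([x*z,y*z,z,np.ones_like(x)]) if np.ndim(z) else np.stack([x*z,y*z,z+0*x,1+0*x])
    return (np.linalg.inv(p['view'])@c)[:3].T
def proj(p,P):
    P=np.atleast_2d(P); c=p['view'][:3,:3]@P.T+p['view'][:3,3:]; x,y=c[0]/c[2],c[1]/c[2]
    s=1+p['k1']*(x*x+y*y); f=K(p); return np.stack([x*s*f+p['cx'],y*s*f+p['cy']],1)
def save(p,n): cv2.imwrite('pics/'+n+'.png',p['pixels'][:,:,::-1])
E
python3 - <<'E'
from h import *
np.set_printoptions(precision=4,suppress=True)
s=observe(); print(s['t'],s['eef_pos'],s['orientation'])
ims=[]
for n in ['scene','top']:
    p=grab_frame(n); ims.append(p['pixels'])
    print(n,'cam at',np.linalg.inv(p['view'])[:3,3],K(p),p['k1'])
    for th in ['probe','stand','round_coupon','square_coupon','beaker_1','swab_jar','petri_3']:
        for d in nets.regions_of(p,th)[:3]:
            P=pts(p,d['pixels'])
            print(th,round(d['score'],2),np.round(np.array(d['extent'])*[640,400,640,400]),len(P),np.median(P,0) if len(P) else '',P.min(0) if len(P) else '',P.max(0) if len(P) else '')
    np.savez('/tmp/'+n,**{k:p[k] for k in p if k!='shot'})
    save(p,n+'0')
E
```

```text
0.0 [0.2027 0.5374 0.2491] [-0.5636 -3.0901  0.0031]
scene cam at [-0.1351 -0.313   1.0811] 509.69080557670037 0.0025965720473922244
probe 0.94 [338. 197.  16.  40.] 357 [0.5891 0.1581 0.1119] [ 0.5767  0.1448 -0.0012] [0.6171 0.181  0.1562]
probe 0.84 [194. 153.  13.  35.] 347 [0.4718 0.5543 0.1116] [0.4575 0.5424 0.0002] [0.5358 0.6569 0.1561]
probe 0.81 [274. 160.  11.  48.] 350 [0.5543 0.3444 0.1594] [0.5425 0.3299 0.0461] [0.5786 0.3629 0.1994]
stand 0.61 [282. 175.  42.  60.] 1197 [0.5799 0.3465 0.0138] [ 0.5219  0.3011 -0.0009] [0.6624 0.4641 0.1409]
round_coupon 0.76 [345. 249.  25.  23.] 423 [0.496  0.0661 0.0449] [0.4705 0.0372 0.0289] [0.5231 0.0954 0.0617]
beaker_1 0.83 [362. 197.  15.  26.] 355 [0.6678 0.1351 0.0392] [ 0.6478  0.115  -0.0038] [0.7205 0.1583 0.0652]
swab_jar 0.63 [391. 195.  14.  34.] 241 [0.6926 0.062  0.0683] [0.6855 0.0474 0.0049] [0.7293 0.078  0.0969]
petri_3 0.84 [243. 254.  23.  24.] 429 [0.3398 0.2789 0.0152] [ 0.3126  0.2506 -0.0037] [0.3706 0.3146 0.0209]
top cam at [0.371  0.1708 1.185 ] 388.9359142762971 -0.046443797712639304
probe 0.75 [204. 
[... 382 characters left out ...]
 -0.0031] [0.6416 0.3996 0.1412]
round_coupon 0.81 [379. 227.  19.  19.] 276 [0.4963 0.0657 0.0445] [0.4708 0.0386 0.0295] [0.5194 0.0922 0.0587]
square_coupon 0.86 [333. 235.  22.  17.] 317 [0.475  0.1977 0.0453] [0.4493 0.1686 0.0299] [0.5035 0.2268 0.0593]
beaker_1 0.77 [352. 170.  18.  21.] 223 [0.6773 0.1372 0.0245] [ 0.6467  0.112  -0.0029] [0.6931 0.1596 0.0647]
swab_jar 0.92 [381. 154.  15.  24.] 353 [0.7047 0.0567 0.0891] [0.6859 0.0301 0.0176] [0.7396 0.0817 0.0962]
swab_jar 0.41 [277. 204.  12.  14.] 170 [0.5545 0.3459 0.1832] [0.5426 0.3326 0.1282] [0.5768 0.3699 0.197 ]
petri_3 0.85 [307. 278.  25.  20.] 335 [0.3418 0.2828 0.0146] [ 0.312   0.2533 -0.0036] [0.3684 0.3119 0.0242]
```

```bash
python3 - <<'E'
import cv2,numpy as np
a=cv2.imread('pics/scene0.png'); b=cv2.imread('pics/top0.png')
cv2.imwrite('pics/both.png',np.vstack([cv2.resize(a[120:290,160:440],(800,486),interpolation=3)[:300*2]])); 
cv2.imwrite('pics/topc.png',cv2.resize(b[120:300,180:420],(800,600),interpolation=3))
E
```

```text
(no output)
```

View pics/both.png

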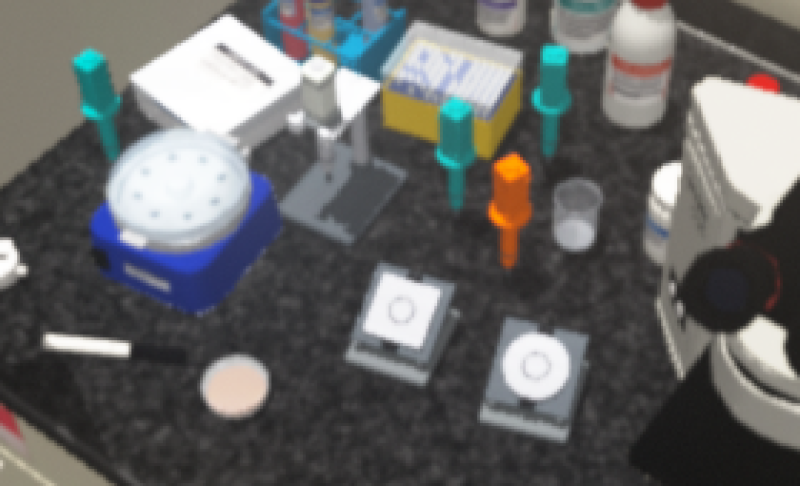

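View pics/topc.png

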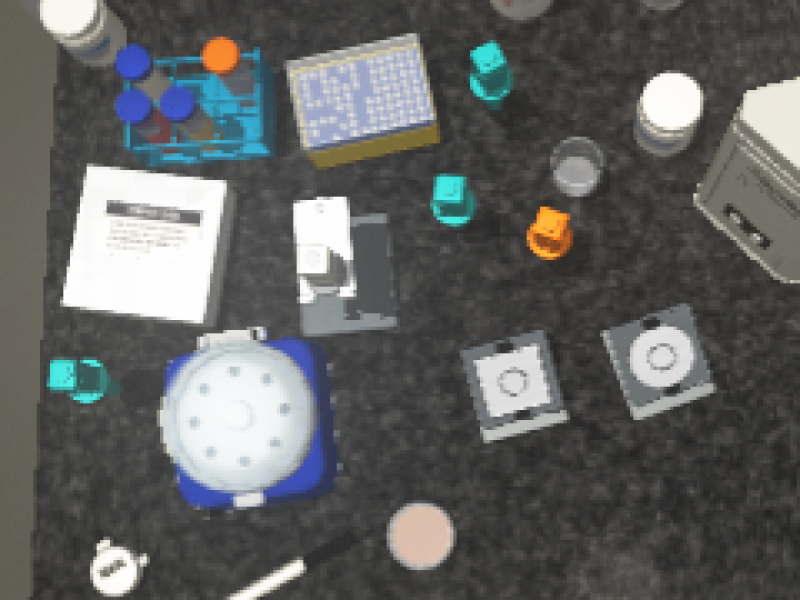

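The top view shows the white-handled probe on the white fork at about top (276,198) / scene (272,155). Look-alikes, all rejected by colour, are the orange one at scene (338,197) and the turquoise ones at scene (194,153), (320,165) and (352,155). The round coupon is at top (379,227), right of the square one at (333,235).

```bash
cat > meas.py <<'E'
from h import *
np.set_printoptions(precision=4,suppress=True)
def handle(p,c=(0.555,0.344),zlo=.185,zhi=.203,r=.035):
    P=pts(p,np.ones((400,640),bool)); m=(np.hypot(P[:,0]-c[0],P[:,1]-c[1])<r)&(P[:,2]>zlo)&(P[:,2]<zhi); Q=P[m]
    rect=cv2.minAreaRect((Q[:,:2]*1000).astype(np.float32)); print('handle top',len(Q),np.median(Q,0),Q[:,:2].mean(0),rect)
def coupon(p,c,r=.026):
    P=pts(p,np.ones((400,640),bool)); m=(np.hypot(P[:,0]-c[0],P[:,1]-c[1])<r)&(P[:,2]>.028)&(P[:,2]<.065); Q=P[m]
    for _ in range(5):
        o=Q.mean(0); n=np.linalg.svd(Q-o)[2][2]; n*=np.sign(n[2]); d=abs((Q-o)@n); Q=Q[d<max(.003,2*d.std())] if len(Q) else Q
    tilt=np.degrees(np.arccos(n[2])); az=np.degrees(np.arctan2(-n[1],-n[0]))
    print('coupon',len(Q),o,'n',n,'tilt',tilt,'coupon yaw(+x)',az)
    return o,n
E
python3 - <<'E'
from meas import *
for n in ['scene','top']:
    p=dict(np.load('/tmp/'+n+'.npz')); p={k:(v if v.ndim else v.item()) for k,v in p.items()}
    print(n); handle(p); coupon(p,(.496,.066)); coupon(p,(.475,.198))
    P=pts(p,np.ones((400,640),bool))
    # stand base yaw
    m=(abs(P[:,0]-.58)<.1)&(abs(P[:,1]-.345)<.09)
    Q=P[m&(P[:,2]>.126)&(P[:,2]<.142)]; print('fork',len(Q),Q.min(0),Q.max(0),cv2.minAreaRect((Q[:,:2]*1000).astype(np.float32)))
    Q=P[m&(P[:,2]>.008)&(P[:,2]<.016)]; print('base',len(Q),cv2.minAreaRect((Q[:,:2]*1000).astype(np.float32)))
    for nm,b in dict(centrifuge=(.36,.53,.33,.5),left=(.5,.66,.4,.5),region=(.3,.55,.04,.3)).items():
        q=P[(P[:,0]>b[0])&(P[:,0]<b[1])&(P[:,1]>b[2])&(P[:,1]<b[3])]; print(nm,np.percentile(q[:,2],[50,99,100]))
    q=P[(P[:,0]>.3)&(P[:,0]<.6)&(P[:,1]>-.1)&(P[:,1]<.1)&(P[:,2]>.1)]
    if len(q): print('scope near',q.min(0),'maxy',q.max(0)); print([ (z,q[(q[:,2]>z)&(q[:,2]<z+.05)].min(0)[0].round(3),q[(q[:,2]>z)&(q[:,2]<z+.05)].max(0)[1].round(3)) for z in np.arange(.1,.65,.05) if ((q[:,2]>z)&(q[:,2]<z+.05)).any()])
E
```

```text
scene
handle top 87 [0.5569 0.3464 0.1929] [0.5579 0.3475] ((559.4771118164062, 349.8471374511719), (27.836740493774414, 25.74571418762207), 84.54490661621094)
coupon 274 [0.496  0.0661 0.0451] n [-0.4084 -0.1428  0.9016] tilt 25.633987154318124 coupon yaw(+x) 19.270280447912935
coupon 267 [0.475  0.198  0.0449] n [-0.4364 -0.113   0.8926] tilt 26.793165745719712 coupon yaw(+x) 14.515119723900852
fork 306 [0.534  0.2573 0.1262] [0.6265 0.3784 0.1419] ((581.37451171875, 316.9270324707031), (92.34398651123047, 121.06808471679688), 1.465667963027954)
base 766 ((569.9607543945312, 350.525390625), (171.22967529296875, 91.20684814453125), 5.596333026885986)
centrifuge [0.0658 0.1241 0.128 ]
left [0.0257 0.1004 0.1094]
region [0.0017 0.0572 0.0634]
scope near [ 0.3855 -0.1     0.1004] maxy [ 0.5999 -0.0121  0.3623]
[(np.float64(0.1), np.float64(0.566), np.float64(-0.015)), (np.float64(0.15000000000000002), np.float64(0.386), np.float64(-0.012)), (np.float64(0.20000000000000004), np.float64(0.563), np.float64(-0.014)), (np.float64(0.25000000000000006), np.float64(0.562), np.float64(-0.014)),
[... 698 characters left out ...]
44)
base 550 ((561.787841796875, 350.5851745605469), (142.77415466308594, 89.33126831054688), 4.675530910491943)
centrifuge [0.0906 0.1236 0.1279]
left [0.003  0.102  0.1068]
region [0.0002 0.0561 0.0632]
scope near [ 0.3847 -0.1     0.1001] maxy [ 0.6    -0.0121  0.3612]
[(np.float64(0.1), np.float64(0.502), np.float64(-0.012)), (np.float64(0.15000000000000002), np.float64(0.385), np.float64(-0.012)), (np.float64(0.20000000000000004), np.float64(0.555), np.float64(-0.012)), (np.float64(0.25000000000000006), np.float64(0.495), np.float64(-0.015)), (np.float64(0.30000000000000004), np.float64(0.495), np.float64(-0.097)), (np.float64(0.3500000000000001), np.float64(0.476), np.float64(-0.097))]
```

```bash
python3 -m crank '[[[0,0,-0.157],[0,0,0],1],[[0,0,-0.157],[0,0,0],1],[[0,0,0],[-0.04,-0.019,-0.006],1],[[0,0,0],[-0.04,-0.019,-0.006],1],[[0,0,0],[-0.04,-0.019,-0.006],1]]'; python3 -m crank '[[[0,0,0],[-0.04,-0.019,-0.006],0.6],[[0,0,0],[-0.04,-0.019,-0.006],0.6],[[0,0,0],[-0.04,-0.019,-0.006],0.6],[[0,0,0],[-0.04,-0.019,-0.006],0.6],[[0,0,0],[-0.03,-0.019,-0.006],0.6]]'; python3 - <<'E'
from meas import *
s=observe(); print(s['t'],s['eef_pos'],R.from_rotvec(s['orientation']).as_matrix(),s['qpos'],s['force'],s['gripper_width'])
p=grab_frame('wrist'); save(p,'w1'); print(np.linalg.inv(p['view'])); handle(p)
for d in nets.regions_of(p,'probe')[:2]: print(d['score'],np.array(d['extent'])*[640,400,640,400])
t=dict(np.load('/tmp/top.npz')); P=pts(t,np.ones((400,640),bool)); q=P[(P[:,0]>.3)&(P[:,1]>-.2)&(P[:,1]<.06)&(P[:,2]>.1)]
for z in np.arange(.1,.6,.05):
    a=q[(q[:,2]>z)&(q[:,2]<=z+.05)&(q[:,0]<.6)]
    if len(a): print(z, [(x.round(2),a[(a[:,0]>x)&(a[:,0]<=x+.05)][:,1].max().round(3)) for x in np.arange(.3,.6,.05) if ((a[:,0]>x)&(a[:,0]<=x+.05)).any()])
E
```

```text
t: 1.42
eef_pos: [0.3212, 0.4749, 0.2683]
orientation: [0.072, 3.141, 0.0]
force: [0.1, 0.4, -0.2]
gripper_width: 1.005
finger_force: 0.0
t: 2.05
eef_pos: [0.5073, 0.3707, 0.2981]
orientation: [0.075, 3.14, 0.0]
force: [-0.2, -0.0, 0.2]
gripper_width: 0.6
finger_force: 0.0
2.05 [0.5073 0.3707 0.2981] [[-0.9989  0.0475  0.0004]
 [ 0.0475  0.9989  0.0001]
 [-0.0004  0.0001 -1.    ]] [ 0.564   0.3514  1.3153 -0.0001  1.4745 -0.9593] [-0.2364 -0.0409  0.2287] 0.6001846345870503
[[ 0.0474  0.9556  0.291   0.4334]
 [ 0.9989 -0.0456 -0.0132  0.3736]
 [ 0.0006  0.2913 -0.9566  0.4219]
 [ 0.      0.      0.      1.    ]]
handle top 1064 [0.5567 0.3494 0.1928] [0.5574 0.3493] ((559.3521728515625, 348.8547058105469), (24.114273071289062, 24.502647399902344), 88.1313247680664)
0.86 [294.144 254.04   43.072  79.52 ]
0.79 [116.224 275.12   81.408  78.2  ]
0.1 [(np.float64(0.5), np.float64(-0.059)), (np.float64(0.55), np.float64(-0.012))]
0.15000000000000002 [(np.float64(0.35), np.float64(-0.078)), (np.float64(0.4), np.float64(-0.079)), (np.float64(0.45), np.float64(-0.077)), (np.float64(0.5), np.f
[... 786 characters left out ...]
55), np.float64(-0.118))]
0.40000000000000013 [(np.float64(0.3), np.float64(-0.115)), (np.float64(0.35), np.float64(-0.114)), (np.float64(0.4), np.float64(-0.114)), (np.float64(0.45), np.float64(-0.117)), (np.float64(0.5), np.float64(-0.117)), (np.float64(0.55), np.float64(-0.118))]
0.45000000000000007 [(np.float64(0.3), np.float64(-0.157)), (np.float64(0.35), np.float64(-0.114)), (np.float64(0.45), np.float64(-0.144)), (np.float64(0.5), np.float64(-0.139))]
0.5000000000000001 [(np.float64(0.45), np.float64(-0.144)), (np.float64(0.5), np.float64(-0.139))]
0.5500000000000002 [(np.float64(0.45), np.float64(-0.138)), (np.float64(0.5), np.float64(-0.139)), (np.float64(0.55), np.float64(-0.139))]
```

View pics/w1.png

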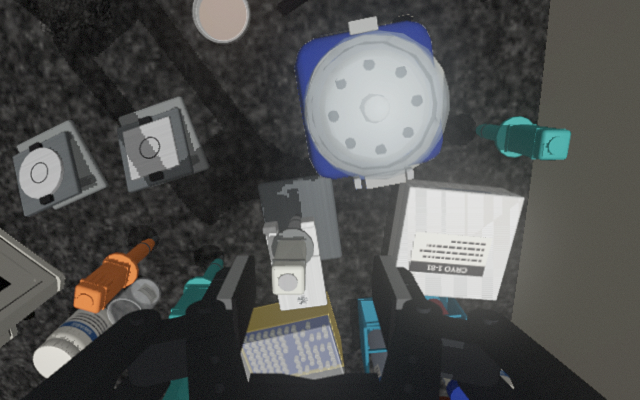

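The wrist view confirms the white probe: handle top at (290,278), on the fork, square between the fingers. The orange one at (105,280) is not it.

```bash
python3 -m crank '[[[0,0,0],[-0.027,-0.01,0],0.6],[[0,0,0],[-0.026,-0.009,0],0.6],[[0,0,0],[0,0,0.04],0.6],[[0,0,0],[0,0,0.03],0.6],[[0,0,0],[0,0,0],0.6]]'; python3 - <<'E'
from meas import *
s=observe(); print(s['t'],s['eef_pos'])
p=grab_frame('wrist'); handle(p,(.559,.349))
P=pts(p,np.ones((400,640),bool)); m=(np.hypot(P[:,0]-.559,P[:,1]-.349)<.03)&(P[:,2]>.1875)&(P[:,2]<.198)
Q=P[m]; print(np.percentile(Q,[2,50,98],axis=0))
E
```

```text
t: 2.78
eef_pos: [0.5567, 0.3491, 0.2247]
orientation: [-0.074, -3.135, 0.005]
force: [-0.1, 0.5, -0.4]
gripper_width: 0.605
finger_force: 0.0
2.775 [0.5567 0.3491 0.2247]
handle top 2340 [0.5569 0.349  0.1928] [0.5574 0.349 ] ((559.14794921875, 348.9722900390625), (23.98871421813965, 24.24454116821289), 87.10543823242188)
[[0.5476 0.3376 0.1886]
 [0.5574 0.3489 0.1929]
 [0.5701 0.3602 0.1953]]
```

```bash
python3 -m crank '[[[0,0,0],[-0.002,0,0.03],0.6],[[0,0,0],[0,0,0.025],0.6],[[0,0,0],[0,0,0.003],0.6],[[0,0,0],[0,0,0],0.2],[[0,0,0],[0,0,0],0.1]]' 60;  python3 -m crank '[[[0,0,0],[0,0,0],0],[[0,0,0],[0,0,0],0],[[0,0,0],[0,0,0],0],[[0,0,0],[0,0,0],0]]'
```

```text
t: 3.45
eef_pos: [0.5608, 0.3507, 0.1721]
orientation: [0.073, 3.138, 0.003]
force: [0.7, -0.6, 2.3]
gripper_width: 0.278
finger_force: 58.8
t: 3.95
eef_pos: [0.5608, 0.3507, 0.1721]
orientation: [0.073, 3.137, 0.003]
force: [-0.7, -0.5, 6.5]
gripper_width: 0.27
finger_force: 59.5
```

```bash
python3 -m crank '[[[0,0,0],[0,0,-0.01],0],[[0,0,0],[0,0,-0.02],0],[[0,0,0],[0,0,-0.035],0],[[0,0,0],[0,0,-0.035],0],[[0,0,0],[0,0,-0.02],0]]' 60; python3 -m crank '[[[0,0,0],[0,0,0],0]]'; python3 - <<'E'
from meas import *
s=observe(); print(s['t'],s['eef_pos'],s['force'],s['finger_force'],s['qpos'])
p=grab_frame('scene'); save(p,'s2'); np.savez('/tmp/s2',**{k:p[k] for k in p if k!='shot'})
for d in nets.regions_of(p,'probe')[:4]:
    P=pts(p,d['pixels']); print(d['score'],np.array(d['extent'])*[640,400,640,400],np.median(P,0),P.min(0),P.max(0))
a=cv2.imread('pics/s2.png'); cv2.imwrite('pics/s2c.png',cv2.resize(a[40:240,200:400],(600,600),interpolation=3))
E
```

```text
t: 4.58
eef_pos: [0.5599, 0.3503, 0.2925]
orientation: [0.073, 3.139, 0.002]
force: [-0.8, 0.1, -1.8]
gripper_width: 0.274
finger_force: 58.8
t: 4.7
eef_pos: [0.5603, 0.3506, 0.2922]
orientation: [0.073, 3.137, 0.003]
force: [-0.6, 1.0, -1.7]
gripper_width: 0.276
finger_force: 58.8
4.7 [0.5603 0.3506 0.2922] [-0.635   1.0276 -1.6821] 58.82387459278107 [ 0.4951  0.4002  1.2524  0.0001  1.485  -1.0289]
0.93 [193.536 155.2    11.52   38.2  ] [0.4718 0.5554 0.1106] [ 0.4572  0.5422 -0.0003] [0.528  0.6559 0.1556]
0.65 [268.992 127.88   14.016  50.6  ] [0.5514 0.347  0.2606] [ 0.5408  0.3278 -0.0019] [0.7212 0.5205 0.3305]
0.62 [319.68  172.6    11.328  36.   ] [0.6194 0.2405 0.1102] [ 0.6072  0.2265 -0.0008] [0.7086 0.2921 0.1558]
0.6 [337.216 195.2    13.824  42.2  ] [0.5891 0.1581 0.1143] [0.5761 0.1453 0.0133] [0.6065 0.176  0.156 ]
```

View pics/s2c.png

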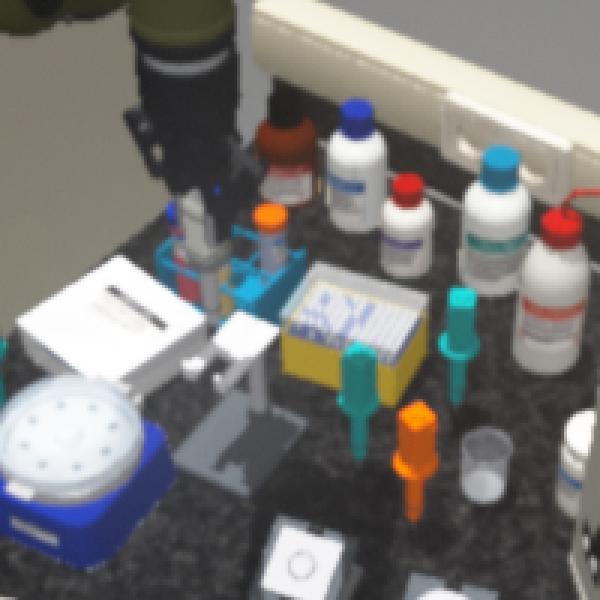

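The probe is off the fork and hangs straight in the fingers, at about crop (205,260). Next I carry it towards the round coupon and tilt it.

```bash
python3 -m crank '[[[0,0,0],[0.024,-0.041,0],0],[[0,0,0],[0.024,-0.041,0],0],[[0,0,0],[0.024,-0.041,0],0],[[0,0,0],[0.024,-0.041,0],0],[[0,0,0],[0.024,-0.041,0],0]]'; python3 -m crank '[[[-0.055,-0.135,0],[0,0,0],0],[[-0.055,-0.135,0],[0,0,0],0],[[-0.055,-0.135,0],[0,0,0],0],[[0,0,0],[0,0,0],0]]'
cat >> meas.py <<'E'
S=np.array([.4965,.0657,.045]); yaw=np.radians(19.7)
def todo(S,n,tipdist,off=np.zeros(3),L=.130):
    """turn and shift (tool axes) to have tip (tool-frame TCP+off+L z) at S+tipdist*n, axis along -n"""
    s=observe(); M=R.from_rotvec(s['orientation']).as_matrix(); z=M[:,2]
    ax=np.cross(z,-n); a=np.arctan2(np.linalg.norm(ax),z@-n); ax=ax/(np.linalg.norm(ax)+1e-12)
    M2=R.from_rotvec(ax*a).as_matrix()@M
    tip=S+tipdist*n; tcp=tip-M2@(np.array(off)+[0,0,L])
    print('t',s['t'],'pos',s['eef_pos'],'F',s['force'],'q',s['qpos'],'turn(tool)',M.T@(ax*a),'| target tcp',tcp,'shift after turn',M2.T@(tcp-s['eef_pos']))
def nrm(y=yaw,t=np.radians(25)): return np.array([-np.sin(t)*np.cos(y),-np.sin(t)*np.sin(y),np.cos(t)])
E
python3 -c "
from meas import *
todo(S,nrm(),.05)"
```

```text
t: 5.42
eef_pos: [0.4281, 0.1495, 0.2883]
orientation: [-0.073, -3.138, 0.002]
force: [0.3, -1.2, -1.0]
gripper_width: 0.27
finger_force: 59.0
t: 5.92
eef_pos: [0.4248, 0.1496, 0.2863]
orientation: [0.065, 2.733, 0.213]
force: [-0.4, -0.2, -1.3]
gripper_width: 0.275
finger_force: 59.3
t 5.925 pos [0.4248 0.1496 0.2863] F [-0.4104 -0.2458 -1.3099] q [ 0.1976 -0.0994  1.9733  0.0802  0.8444 -1.3659] turn(tool) [-0.0035 -0.0067  0.    ] | target tcp [0.4249 0.0401 0.2081] shift after turn [ 0.0221 -0.1207  0.0553]
```

```bash
python3 -m crank '[[[-0.003,-0.006,0],[0.008,-0.04,0.018],0],[[0,0,0],[0.007,-0.04,0.018],0],[[0,0,0],[0.007,-0.04,0.019],0],[[0,0,0],[0,0,0],0],[[0,0,0],[0,0,0],0]]'
python3 - <<'E'
from meas import *
todo(S,nrm(),.05)
p=grab_frame('wrist'); save(p,'w3'); np.savez('/tmp/w3',**{k:p[k] for k in p if k!='shot'})
s=observe(); M=R.from_rotvec(s['orientation']).as_matrix()
print('cam in tool',M.T@(np.linalg.inv(p['view'])[:3,3]-s['eef_pos']))
print('proj spot',proj(p,S),'proj nominal tip',proj(p,s['eef_pos']+.130*M[:,2]), 'collar',proj(p,s['eef_pos']+.042*M[:,2]))
for th in ['round_coupon','probe']:
    for d in nets.regions_of(p,th)[:2]:
        print(th,d['score'],np.array(d['extent'])*[640,400,640,400])
o,n=coupon(p,S)
for k in ['scene','top']:
    q=grab_frame(k); np.savez('/tmp/'+k+'3',**{a:q[a] for a in q if a!='shot'})
    for d in nets.regions_of(q,'probe')[:4]:
        P=pts(q,d['pixels']); print(k,d['score'],np.array(d['extent'])*[640,400,640,400],np.median(P,0))
E
```

```text
t: 6.55
eef_pos: [0.432, 0.042, 0.2123]
orientation: [0.065, 2.719, 0.22]
force: [-0.2, -0.4, -0.7]
gripper_width: 0.275
finger_force: 59.8
t 6.55 pos [0.432  0.042  0.2123] F [-0.1759 -0.4044 -0.6502] q [-0.1766 -0.0226  2.1329  0.3494  0.6709 -1.9354] turn(tool) [0.0022 0.0062 0.    ] | target tcp [0.4249 0.0401 0.2081] shift after turn [ 0.008  -0.0027  0.0007]
cam in tool [ 0.0738 -0.0011 -0.1237]
proj spot [[310.6448 174.4347]] proj nominal tip [[315.0806 201.0458]] collar [[315.8227 249.5071]]
round_coupon 0.73 [308.224 170.68   67.712  63.8  ]
probe 0.79 [419.136 261.28   68.288 104.6  ]
probe 0.76 [486.784 280.68   78.976 114.   ]
coupon 2856 [0.4949 0.0655 0.0449] n [-0.402  -0.1427  0.9045] tilt 25.249142403882725 coupon yaw(+x) 19.538940388659086
scene 0.55 [353.024 153.08   13.184  29.   ] [0.7311 0.2085 0.113 ]
top 0.76 [207.04  234.2    25.472  10.6  ] [0.4723 0.553  0.1178]
top 0.72 [344.896 189.84   11.776  16.32 ] [0.5884 0.1639 0.1409]
top 0.58 [392.448 242.36   15.872  17.08 ] [0.4488 0.0493 0.1972]
top 0.55 [326.848 142.44   13.888  24.08 ] [0.7306 0.2121 0.1252]
```

View pics/w3.png

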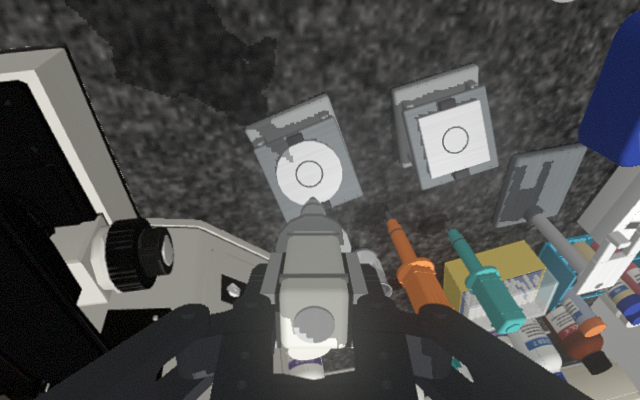

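The wrist view shows the ring at (309,173) and the probe in hand, its tip near (314,200), just past the collar. Zooming in on the tip and ring.

```bash
python3 - <<'E'
from meas import *
a=cv2.imread('pics/w3.png'); cv2.imwrite('pics/w3c.png',cv2.resize(a[130:260,245:385],(646,600),interpolation=2))
p=dict(np.load('/tmp/w3.npz'));p={k:(v if v.ndim else v.item()) for k,v in p.items()}
g=cv2.cvtColor(p['pixels'],cv2.COLOR_RGB2GRAY)[155:194,288:331]; print(g[::2,::2])
# scene: probe axis in hand from depth, points within 35mm of the axis below fingers
s=observe(); M=R.from_rotvec(s['orientation']).as_matrix()
for k in ['scene3','top3','w3']:
    q=dict(np.load('/tmp/'+k+'.npz'));q={k:(v if v.ndim else v.item()) for k,v in q.items()}
    P=pts(q,np.ones((400,640),bool)); T=(P-s['eef_pos'])@M
    for z0,z1 in [(.025,.037),(.037,.044),(.046,.070),(.070,.1),(.1,.112),(.112,.135)]:
        m=(np.hypot(T[:,0],T[:,1])<.028)&(T[:,2]>z0)&(T[:,2]<z1)
        if m.sum()>2: print(k,z0,z1,m.sum(),np.percentile(T[m],[3,50,97],axis=0).round(4).tolist())
E
```

```text
[[148 185 193 216 216 217 218 217 214 212 213 215 217 220 219 217 216 217
  219 220 219 219]
 [148 149 155 218 217 215 213 213 213 215 218 219 217 217 217 218 218 219
  219 217 219 220]
 [153 152 156 215 212 213 214 217 219 219 216 216 216 218 219 219 218 218
  219 220 221 221]
 [213 153 154 210 216 219 220 195 154 119 136 136 120 153 201 220 219 221
  221 219 219 221]
 [213 214 217 218 218 216 175 133 196 216 219 218 218 193 123 189 221 218
  219 220 221 222]
 [217 217 216 216 217 160 134 217 218 217 218 219 218 221 219 148 187 221
  221 222 222 222]
 [215 215 215 217 201 129 216 217 216 217 218 218 217 218 219 221 127 217
  223 222 221 219]
 [215 216 217 217 121 199 217 218 218 218 217 219 218 219 220 222 202 155
  220 218 218 219]
 [216 215 215 217 120 216 218 217 217 219 220 220 220 221 220 219 219 120
  220 219 221 222]
 [214 214 217 217 122 219 218 220 220 220 220 220 220 218 218 218 218 118
  219 221 221 220]
 [216 216 216 216 120 221 220 220 219 219 219 216 216 219 219 220 221 113
  218 220 222 222]
 [216 218 218 220 128 217 220 218 217 217 217 216 217 218 219 221 219 125
  2
[... 1356 characters left out ...]
7, 0.0995]]
top3 0.1 0.112 3 [[-0.0055, 0.0028, 0.1004], [-0.0041, 0.0042, 0.1008], [0.0027, 0.0072, 0.1046]]
top3 0.112 0.135 4 [[-0.0007, -0.0016, 0.1136], [0.0006, 0.0023, 0.1222], [0.0014, 0.0044, 0.1273]]
w3 0.025 0.037 578 [[0.0029, -0.017, 0.0254], [0.0122, -0.0027, 0.0306], [0.0164, 0.0118, 0.0369]]
w3 0.037 0.044 1105 [[0.0011, -0.0189, 0.0371], [0.0128, -0.0013, 0.0379], [0.0187, 0.0151, 0.0411]]
w3 0.07 0.1 251 [[0.0032, -0.0094, 0.0765], [0.0077, -0.0024, 0.0889], [0.0087, 0.0049, 0.0993]]
w3 0.1 0.112 33 [[0.0042, -0.0067, 0.1001], [0.0064, -0.0019, 0.1091], [0.0082, 0.003, 0.1119]]
w3 0.112 0.135 13 [[0.0025, -0.0046, 0.124], [0.0034, -0.0026, 0.126], [0.0039, -0.0005, 0.1283]]
```

View pics/w3c.png

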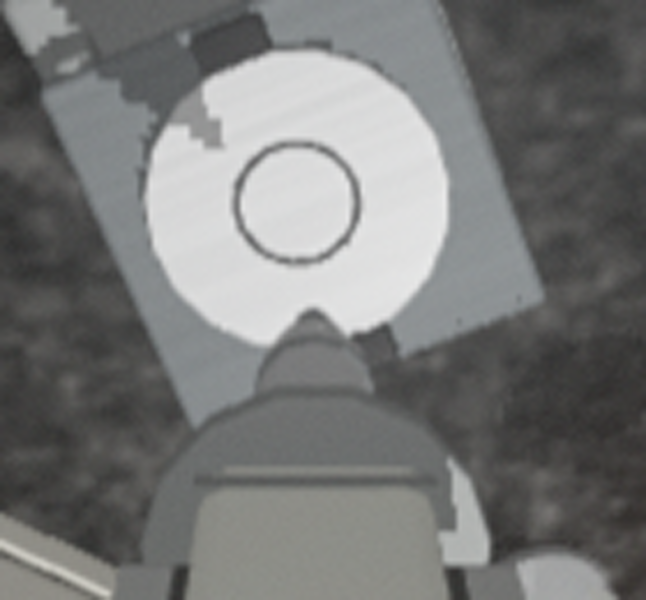

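```bash
cat >> meas.py <<'E'
def ring(p,S,n,guess):
    """ring centre: dark thin ring in bright face; ellipse fit, ray-plane"""
    g=cv2.cvtColor(p['pixels'],cv2.COLOR_RGB2GRAY); u0,v0=np.round(guess).astype(int); w=30
    c=g[v0-w:v0+w,u0-w:u0+w]; bh=cv2.morphologyEx(c,cv2.MORPH_BLACKHAT,np.ones((7,7),np.uint8))
    v,u=np.nonzero(bh>40); u=u+u0-w; v=v+v0-w
    ok=np.ones(len(u),bool)
    X=px(p,u,v,1.0); o=np.linalg.inv(p['view'])[:3,3]; d=X-o; t=((S-o)@n)/(d@n); Q=o+d*t[:,None]
    e1=np.cross([0,0,1],n); e1/=np.linalg.norm(e1); e2=np.cross(n,e1); A=np.stack([(Q-S)@e1,(Q-S)@e2],1)
    c2=np.zeros(2)
    from scipy.optimize import least_squares
    A=A[np.hypot(*A.T)<.02]
    f=least_squares(lambda c:np.hypot(*(A-c).T)-.0115,c2,loss='soft_l1',f_scale=.0005); c2=f.x
    print('ring n',len(A),'offset e1(level) e2(upslope)',c2,'res',np.median(abs(f.fun))); return S+c2[0]*e1+c2[1]*e2
E
python3 - <<'E'
from meas import *
p=dict(np.load('/tmp/w3.npz'));p={k:(v if v.ndim else v.item()) for k,v in p.items()}
n=nrm(np.radians(19.6)); Sw=ring(p,S,n,(309.4,174)); print('Sw',Sw)
t=dict(np.load('/tmp/top.npz'));t={k:(v if v.ndim else v.item()) for k,v in t.items()}
todo(Sw,n,.010,(.0012,-.002,0))
E
```

```text
ring n 147 offset e1(level) e2(upslope) [ 0.0012 -0.0013] res 0.0003941144855400345
Sw [0.4958 0.0642 0.0445]
t 6.9 pos [0.4308 0.0429 0.2127] F [ 0.3514  0.2992 -0.6976] q [-0.1749 -0.0255  2.1355  0.3501  0.6691 -1.9371] turn(tool) [ 0.0033  0.0078 -0.    ] | target tcp [0.4412 0.0462 0.1721] shift after turn [ 0.0066 -0.003   0.0414]
```

```bash
python3 -m crank '[[[0.003,0.008,0],[0.004,-0.002,0.015],0],[[0,0,0],[0.003,-0.001,0.015],0],[[0,0,0],[0,0,0.011],0],[[0,0,0],[0,0,0],0],[[0,0,0],[0,0,0],0]]'
cat > look.py <<'E'
from meas import *
import sys
n=nrm(np.radians(19.6)); p=grab_frame('wrist'); save(p,sys.argv[1]); s=observe(); M=R.from_rotvec(s['orientation']).as_matrix()
P=pts(p,np.ones((400,640),bool)); T=(P-s['eef_pos'])@M; r=np.hypot(T[:,0],T[:,1]+.002)
C=T[(r<.019)&(r>.0165)&(T[:,2]>.033)&(T[:,2]<.045)]; print('collar top z',np.median(C[:,2]),len(C))
for z0,z1 in [(.05,.07),(.07,.1),(.1,.112),(.112,.135)]:
    m=(r<.012)&(T[:,2]>z0)&(T[:,2]<z1)
    if m.sum()>4: q=np.percentile(T[m],[3,97],axis=0); print(z0,z1,m.sum(),'ycentre',q[:,1].mean().round(4),'xmax',q[1,0].round(4))
Q=P[(np.linalg.norm(P-S,axis=1)<.027)&(abs((P-S)@n)<.006)&(((P-S)@np.cross(n,np.cross([0,0,1],n)))<.02)]
o=np.median((Q-S)@n); Sp=S+o*n
nn=np.linalg.svd(Q-Q.mean(0))[2][2]; nn*=np.sign(nn[2]); print('plane off',o,'n',nn,'tool axis vs n deg',np.degrees(np.arccos(-M[:,2]@n)),np.degrees(np.arccos(-M[:,2]@nn)))
tz=((Sp-s['eef_pos'])@n)/(M[:,2]@n); print('coupon plane along tool z',tz,'=> collar underside to coupon',tz-np.median(C[:,2])-.005)
Sw=ring(p,Sp,n,proj(p,S)[0]); print('ring px',proj(p,Sw),'ring in tool',M.T@(Sw-s['eef_pos']))
todo(Sw,n,-.007,(.0012,-.002,0))
a=cv2.imread('pics/%s.png'%sys.argv[1]); u,v=proj(p,Sw)[0].astype(int)
cv2.imwrite('pics/%sc.png'%sys.argv[1],cv2.resize(a[v-55:v+65,u-60:u+60],(600,600),interpolation=2)); print('crop origin',u-60,v-55)
E
python3 look.py w4
```

```text
t: 7.52
eef_pos: [0.4409, 0.0456, 0.1721]
orientation: [0.063, 2.726, 0.215]
force: [-0.3, -0.0, -1.5]
gripper_width: 0.273
finger_force: 59.7
collar top z 0.03717111406724473 493
0.07 0.1 251 ycentre -0.0012 xmax 0.0097
0.1 0.112 32 ycentre -0.0016 xmax 0.0092
0.112 0.135 13 ycentre -0.0015 xmax 0.0049
plane off 0.0006117698647329324 n [-0.3991 -0.1404  0.9061] tool axis vs n deg 0.021669455150779438 0.08028368148403918
coupon plane along tool z 0.13974678566127458 => collar underside to coupon 0.09757567159402984
ring n 172 offset e1(level) e2(upslope) [ 0.001 -0.001] res 0.0005565066992303282
ring px [[312.9132 196.2431]] ring in tool [ 0.0009 -0.001   0.1397]
t 7.575 pos [0.4409 0.0455 0.1723] F [-0.4701  0.9572 -0.836 ] q [-0.1553  0.063   2.183   0.4006  0.5423 -1.9877] turn(tool) [-0.0004  0.0001 -0.    ] | target tcp [0.4479 0.0488 0.1574] shift after turn [-0.0003  0.001   0.0167]
crop origin 252 141
```

View pics/w4c.png

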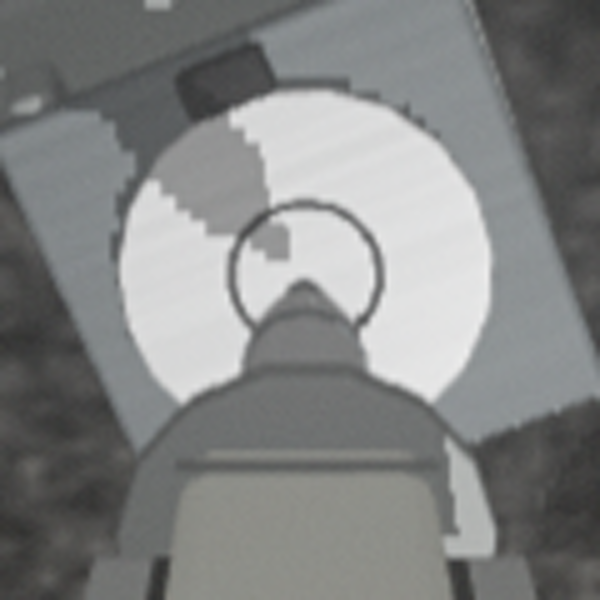

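The tip (crop (305,282)) points into the ring, whose centre is at (305,276), with about 9.7 mm of gap left and the axis square to within 0.1°. I press in two stages.

```bash
python3 -m crank '[[[0,0,0],[0,0.0005,0.004],0],[[0,0,0],[0,0,0.004],0],[[0,0,0],[0,0,0.003],0],[[0,0,0],[0,0,0.002],0],[[0,0,0],[0,0,0],0]]'; python3 -m crank '[[[0,0,0],[0,0,0],0]]'; python3 look.py w5; python3 -m crank '[[[0,0,0],[0,0,0],0]]'
```

```text
t: 8.2
eef_pos: [0.4459, 0.0478, 0.1601]
orientation: [0.064, 2.726, 0.215]
force: [-0.9, -0.4, 0.5]
gripper_width: 0.276
finger_force: 60.0
t: 8.32
eef_pos: [0.4459, 0.0478, 0.1602]
orientation: [0.063, 2.726, 0.215]
force: [-1.5, -0.5, 1.5]
gripper_width: 0.277
finger_force: 60.0
collar top z 0.03702030205413294 501
0.07 0.1 255 ycentre -0.0013 xmax 0.0095
0.1 0.112 26 ycentre -0.0008 xmax 0.0091
0.112 0.135 443 ycentre -0.0021 xmax 0.0107
plane off 0.0005971851679228088 n [-0.3999 -0.1392  0.9059] tool axis vs n deg 0.03880364962450856 0.18365676140840925
coupon plane along tool z 0.1265417274071708 => collar underside to coupon 0.08452142535303785
ring n 138 offset e1(level) e2(upslope) [ 0.0011 -0.0013] res 0.00035980542701980357
ring px [[312.1904 201.0906]] ring in tool [ 0.0007 -0.0016  0.1265]
t 8.375 pos [0.4459 0.0478 0.1602] F [-1.1155 -1.0207  1.5938] q [-0.1452  0.0937  2.194   0.4232  0.5014 -2.0062] turn(tool) [-0.0005 -0.0005 -0.    ] | target tcp [0.4477 0.0486 0.1573] shift after turn [-0.0005  0.0004  0.0035]
crop origin 252 146
t: 8.5
eef_pos: [0.4458, 0.0478, 0.1602]
orientation: [0.064, 2.726, 0.215]
force: [-0.8, -0.1, 1.1]
gripper_width: 0.274
finger_force: 60.0
```

Position gives a 3.5 mm stroke and the force rise is about 2.5 N, which fits the spring. I add 3.5 mm.

```bash
python3 -m crank '[[[0,0,0],[0,0,0.002],0],[[0,0,0],[0,0,0.0015],0],[[0,0,0],[0,0,0],0],[[0,0,0],[0,0,0],0],[[0,0,0],[0,0,0],0]]'; python3 -m crank '[[[0,0,0],[0,0,0],0],[[0,0,0],[0,0,0],0]]'; python3 look.py w6;  python3 -m crank '[[[0,0,0],[0,0,0],0]]'
```

```text
t: 9.12
eef_pos: [0.4472, 0.0483, 0.157]
orientation: [0.064, 2.726, 0.215]
force: [-0.7, -0.3, 0.8]
gripper_width: 0.273
finger_force: 60.0
t: 9.38
eef_pos: [0.4472, 0.0483, 0.157]
orientation: [0.064, 2.726, 0.215]
force: [-1.3, -0.7, 2.2]
gripper_width: 0.274
finger_force: 60.0
collar top z 0.03701543933454846 504
0.07 0.1 256 ycentre -0.0012 xmax 0.0096
0.1 0.112 28 ycentre -0.0013 xmax 0.0089
0.112 0.135 424 ycentre -0.0017 xmax 0.0108
plane off 0.0006214216992229901 n [-0.398  -0.1404  0.9066] tool axis vs n deg 0.04305849198713906 0.05959680600966608
coupon plane along tool z 0.12296325771315574 => collar underside to coupon 0.08094781837860726
ring n 137 offset e1(level) e2(upslope) [ 0.0011 -0.0013] res 0.00034711427604018803
ring px [[312.1904 202.5399]] ring in tool [ 0.0006 -0.0016  0.123 ]
t 9.425 pos [0.4472 0.0483 0.157 ] F [-0.3695 -0.854   2.3169] q [-0.1429  0.1021  2.1968  0.4303  0.4906 -2.0125] turn(tool) [-0.0005 -0.0006 -0.    ] | target tcp [0.4477 0.0486 0.1573] shift after turn [-0.0005  0.0004 -0.    ]
crop origin 252 147
t: 9.55
eef_pos: [0.4472, 0.0483, 0.157]
orientation: [0.064, 2.726, 0.215]
force: [-0.4, -0.8, 2.8]
gripper_width: 0.273
finger_force: 60.0
```

View pics/w6c.png

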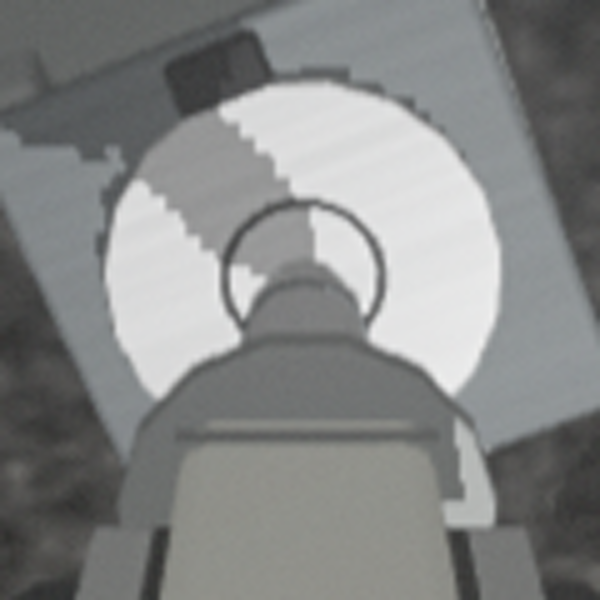

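The nose sits centred over the ring (crop (304,277)). The stroke by distance is 7 mm, the force is about 3.7 N and the axis is 0.05° off. Handing in.

```bash
python3 -c "
from h import *
print(hand_in())"
```

```text
the job is handed in; nothing more can be done
None
```

I handed the job in with the arm holding the probe still and square on the round coupon: tip within about 1–2 mm of the ring's centre, pushed in about 7 mm of 14 at roughly 3.7 N, after 9.6 s of the 51 s allowed.

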